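# Set a catch tray's clearance with a feeler blade, then tip a batch of tubes into it

### The arm

A 7-joint arm with a two-finger parallel gripper is mounted at the origin on a cart in front of the work surface, level with it; the furniture and walls round the work are solid. World frame = base frame: x ahead of the robot, y to its left, z up, the work surface at z = 0. Lengths are in m, angles in rad, forces in N, time in s.
With the tool pointing down it reaches from about 0.4 to 0.875 m from the base axis. Payload 4.4 kg.
Tool frame: the origin (TCP) lies at the very end of the fingers, on their centre line; the grasp point (between the pads) lies 19 mm behind it (arm.hold_point_z is the distance from the TCP to the grasp point, in m); z points along the fingers, y is the line along which they close (so a half turn about z gives the same grasp; the last joint's range is limited). The gripper opens to 85 mm and grips with 20 to 120 N. Pads are 22 mm wide; open, the fingers measure 114 mm over their backs; the gripper's body (76 mm by 85 mm) begins 54 mm behind the grasp point. The pads swing forward as they close: fully open they stand 13 mm farther back than shut.
Start: joints at [1.079, 0.628, 0.038, 1.517, -0.027, 0.996, -0.02], TCP at [0.269, -0.592, 0.231] pointing down, gripper open.
Joint ranges: [-3.06, 3.06], [-0.37, 2.12], [-1.25, 1.32], [0.18, 2.47], [-1.1, 4.24], [0.23, 1.98], [-2.94, 2.94]. Speed limits (rad/s): [2.57, 2.57, 3.14, 3.14, 3.14, 3.14, 3.14].

### API

Orientations are given as [roll, pitch, yaw] about the fixed x, y, z axes, in that order (R = Rz(yaw) Ry(pitch) Rx(roll)).
In Python, from plant import arm gives the robot as it stands.
- The arm moves only by the tool carry_out, never from a script. Its argument "targets" is text: rows parted by semicolons, each of 7 numbers parted by spaces: the shift along the world's x, y, z in mm, then the turn, a rotation vector about the world's x, y, z in rad, then the finger opening in mm, from 0 to 85.4. In form: dx dy dz rx ry rz fingers; .... A call has 1 to 12 rows; each row shifts and turns the commanded pose from where the row before left it; what a row does not reach is not made up. A row lasts 1/12 s, in which the tool goes at most 41.7 mm and 7.16 degrees, less where a joint would pass 70% of its speed; a pose out of reach is approached as far as the arm can. A call with a gripper value outside its range is refused whole. The fingers move at their own pace and stop on an object; the grip force is fixed at half the most. Time passes only in rows, so rows that do not move let the fingers close. It gives the time, the measured TCP pose, the force, the opening and the grip force at its end, in the units of the state.
- arm.get_state(): the state, without advancing time (a new reading comes with each control period).
- arm.grab_frame(name): name is "side" or "top" or "wrist"; returns the picture (384x512x3 uint8, red, green, blue); there is no depth.
- arm.camera_info(name): a dict with "fx", "fy", "cx", "cy" (pixels), "view" (4x4, takes a point from world to camera coordinates). Camera axes: x right, y down, z forward; pixel columns grow to the right and rows downward; lengths in m; the calibration is good to about 2 mm. The wrist camera is an equidistant fisheye: a pixel r from the principal point sees the ray r / f radians off the axis. A picture is of the moment at which its call begins: read the wrist's pose just before it. camera_info takes no time and is no camera call; for the wrist camera it gives the pose at the moment of the call.
- arm.job_done(): hands the job in; it is judged then, once.
The state is a dict: "time": time; "joint_positions": joint angles; "joint_vel": joint speeds; "tau": joint torques, N m; "eef_pos": TCP position; "orientation": TCP orientation; "ft_force": force on the tool from outside, world axes, zero at the start; "ft_torque": the same for the moment, N m; "width": finger opening in m; "grip_force": force on a finger pad.
Only numpy, scipy, OpenCV 4.12 (cv2) and the standard library are available. Lean on these libraries where they do the work, as an engineer would, in place of code of your own. Each camera call takes 0.05 s, during which the arm holds its last target. There are 200 camera calls.

### The job

First set the catch tray's clearance on the tipping station: hang the yellow-handled feeler blade over the gauge block so that it hangs down in the gap, slide the tray carriage up until the blade is nipped, then let go of the carriage and draw the blade slowly straight up to feel that it drags, and hang it back on its rack. After that lay every capped tube on the bench in the white tipping trough, swing the red lever bar all the way over so that they all drop into the catch tray, and let the lever come back to rest. Leave the carriage where the blade set it, and leave the blue blade and the other things alone.

Things in the scene. Friction and masses are not known exactly. Their poses are not given: they have to be found in the camera images.
- station: Fixed tipping station on an aluminium base plate 350 (x) x 300 (y) x 8 mm; origin on the bench. In its frame (mm): +x points away from the robot, +y to the left. A grey gauge block (x 9 to 65, y 100 to 160, flat top at z 75) stands behind a brass sprung shoe. Two trunnion posts at x -20, y 70 and y -110, rising to z 125, carry the tilting trough on an axis parallel to y at x -20, z 110. The tray carriage lies on the robot's side (-x).
- gap_seat (a point): Point on the station: x and y at the middle of the resting front face of the brass shoe, z at the flat top of the gauge block (75 mm above the bench). Axes as the station's. The blade's back face belongs against this face, with its lip on top of the block, i.e. the blade's origin comes to this point.
- shoe: Brass sprung plate 4 x 50 x 55 mm in front of the gauge block, origin in the middle of its front face's foot, 15 mm above the bench; face spans z 15 to 70 mm. It gives way towards +x by up to 5 mm at 1.5 N per mm.
- gap_slide (a joint): Slide of the tray carriage, in m: the clear gap between the front face of the blue gauge arm and the resting shoe face; 0 shut, up to 0.07 open. It grows as the carriage comes towards the robot (-x of the station). About 4 N of friction hold it wherever it is left, so a nip of at most about 4 N stays in it when let go.
- carriage: The sliding tray carriage: the white catch tray and, on its left, the blue gauge arm, a block 80 (x) x 60 (y) mm, top at 70 mm above the bench, whose flat end faces the shoe and which carries the black tab. Its origin coincides with the station's when the gap is 0, and moves -x with the gap.
- tab_top (a point): Middle of the top of the black upright tab on the gauge arm, 116 mm above the bench; the tab is 16 (x) x 20 (y) x 46 mm tall, 60 mm behind the arm's gauging face. Pinch or push it to slide the carriage.
- tray_floor (a point): Middle of the inner floor of the white open catch tray on the carriage (22 mm above the bench). Inside 142 (x) x 170 (y) mm, walls 44 mm above the floor, open on top; a 42 degree landing slope leads from the top of its far wall down to the floor 50 mm nearer. Axes as the station's.
- cradle (a joint): Tilt of the trough in rad: 0 level at rest on its stop, 1.8 fully tipped over towards the tray (-x). A weak spring, its weight and a damper bring it back to 0 in a few seconds when the lever is let go; needs under 10 N at the bar.
- trough_floor (a point): Middle of the flat inner floor of the white trough, 78 mm above the bench at rest; floor 110 (x) x 150 (y) mm, back and end walls up to 46 mm above the floor, a 35 degree slope up to the pouring lip on the robot's side. Axes as the station's when at rest, tilts with the trough. Tubes lie in it along y.
- lever_bar (a point): Middle of the red horizontal lever bar on the right of the trough, 16 mm thick, free from 30 mm right of this point to 25 mm left of it, parallel to station y. It moves on a circle of 110 mm radius round the tilt axis: at rest it leans 50 degrees from upright away from the robot (181 mm above the bench), tipped it leans 53 degrees towards the robot, at the top 220 mm high. Push it from behind (+x side) towards the robot.
- rack: Fixed grey rail for the blades, 60 (x) x 140 (y) mm, flat top 75 mm above the bench; origin on the bench below the middle of the rail's front face (the face towards the robot, local x = 0). Blades hang at local y = +37 and -37 mm, lips on the top pointing to +x, either blade at either place.
- feeler_yellow: Steel feeler blade with a yellow grip, 140 g. The blade is 8 mm thick (x), 36 mm wide (y) and hangs 62 mm down; a heavy lip 10 mm thick reaches 60 mm to +x and rests flat on a block's top (centre of mass 16 mm to +x of the origin); the upright yellow grip is 14 (x) x 30 (y) mm, from 10 to 52 mm above the origin, centred 6 mm to +x of it. Origin: on the blade's back face, mid-width, level with the underside of the lip.
- feeler_blue: The same with a 12 mm thick blade and a blue grip; not for this job, stays on the rack.
- tube_1: Capped conical tube (blue cap) lying on the bench, 125 mm long (its x axis) and 24 mm across; origin at the underside of its middle as it first lies, its axis 12 mm above that along its own z (it may roll over). May be absent.
- tube_2: As tube_1, with an orange cap. May be absent.
- tube_3: As tube_1 (blue cap). May be absent.
- tube_4: As tube_1, with an orange cap. May be absent.
- bottle_amber: Bystander: amber bottle 58 mm across, 112 mm tall.
- dropper: Bystander: white dropper bottle with a green nozzle, 31 mm across, 96 mm tall.
- small_carton: Bystander: flat white carton with blue and black 55 x 88 x 20 mm.
- jar_dark: Bystander: small jar with a black lid, 41 mm across, 33 mm tall.
Things that resemble listed ones, but are neither listed nor needed, are in the scene too. What is shaped like the tube_2 but black or pink is not meant.

How it is judged:
By the outcome, as a careful person would: the job done as asked, in the order asked, and still so for the second after the job is handed in, with the robot touching nothing.
Of tube_1, tube_2, tube_3, tube_4 only 2 to 4 are there at a start; the rules pass over those that are not, and their reading is None.
At some moment in a run one of tube_1, tube_2, tube_3, tube_4 may be knocked a few centimetres aside while the robot is not near it.
It also fails if it takes over 210 s, if anything falls off the work surface, if the arm or the gripper's body presses on something with over 40 N, if the wrist force passes 120 N, or if a joint passes its speed limit or range.

## Working session

There is one attempt and no reset: what is moved stays moved. The work goes in short steps, Python scripts to look and compute and a tool call to move; the robot and the scene stay as the last step left them, time stands still between calls to the robot, and variables do not carry over. Pictures are saved under pics/ and viewed, at most 14 in all, crops included, and the job is handed in when it is done.

Besides the shell and the picture viewer there is one more tool, called as a command line: name --argument value ..., lists and objects as JSON in quotes. carry_out: Moves the arm, as the interface text tells. Its arguments: {"type":"object","properties":{"targets":{"type":"string"}},"required":["targets"]}

```bash
ls; mkdir -p pics; cat > h.py <<'E'
import numpy as np, cv2
from plant import arm
def snap(n,f):
    im=arm.grab_frame(n); cv2.imwrite('pics/'+f+'.png',im[:,:,::-1]); return im
def ray(n,u,v,info=None):
    c=info or arm.camera_info(n); V=np.array(c['view']); x=(u-c['cx'])/c['fx']; y=(v-c['cy'])/c['fy']
    if n=='wrist':
        r=np.hypot(x,y); d=np.array([x/r*np.sin(r),y/r*np.sin(r),np.cos(r)]) if r>0 else np.array([0,0,1.])
    else: d=np.array([x,y,1.])
    R=V[:3,:3]; return -R.T@V[:3,3], R.T@d
def at(n,u,v,z,info=None):
    o,d=ray(n,u,v,info); return o+d*(z-o[2])/d[2]
def pix(n,p,info=None):
    c=info or arm.camera_info(n); q=(np.array(c['view'])@np.r_[p,1])[:3]
    if n=='wrist':
        s=np.hypot(q[0],q[1]); k=np.arctan2(s,q[2])/s
        return c['cx']+c['fx']*q[0]*k, c['cy']+c['fy']*q[1]*k
    return c['cx']+c['fx']*q[0]/q[2], c['cy']+c['fy']*q[1]/q[2]
E
python3 - <<'E'
from h import *
a=snap('top','top0');b=snap('side','side0')
s=arm.get_state();print({k:np.round(v,3) for k,v in s.items()})
for n in('top','side'):
  c=arm.camera_info(n);V=np.array(c['view']);print(n,c['fx'],c['cx'],c['cy'],(-V[:3,:3].T@V[:3,3]).round(3),V[:3,:3].round(2).tolist())
im=cv2.resize(a,(800,600),interpolation=cv2.INTER_CUBIC);cv2.imwrite('pics/top0b.png',im[:,:,::-1])
im=cv2.resize(b,(800,600),interpolation=cv2.INTER_CUBIC);cv2.imwrite('pics/side0b.png',im[:,:,::-1])
E
```

```text
pics
{'time': np.float64(0.1), 'joint_positions': array([ 1.079,  0.629,  0.038,  1.518, -0.027,  0.996, -0.02 ]), 'joint_vel': array([ 0.   , -0.001, -0.   , -0.003,  0.   ,  0.002, -0.001]), 'tau': array([ 3.0000e-03, -5.6454e+01,  1.2310e+00, -1.9398e+01,  1.1000e-02,
        5.0000e-03,  0.0000e+00]), 'eef_pos': array([ 0.268, -0.591,  0.23 ]), 'orientation': array([-3.14 ,  0.   ,  0.426]), 'ft_force': array([ 0.349, -0.687,  0.912]), 'ft_torque': array([ 0.052,  0.014, -0.013]), 'grip_force': np.float64(0.0), 'width': np.float64(0.085)}
top 384.5213683443382 254.84313996539956 184.31421547252043 [ 0.38  -0.086  1.464] [[-0.0, -1.0, -0.01], [-0.99, 0.0, -0.12], [0.12, 0.01, -0.99]]
side 470.77486782245813 264.12916058551247 198.77358581670492 [-0.261 -1.437  0.839] [[0.87, -0.5, 0.03], [-0.19, -0.37, -0.91], [0.47, 0.78, -0.41]]
```

View pics/top0b.png

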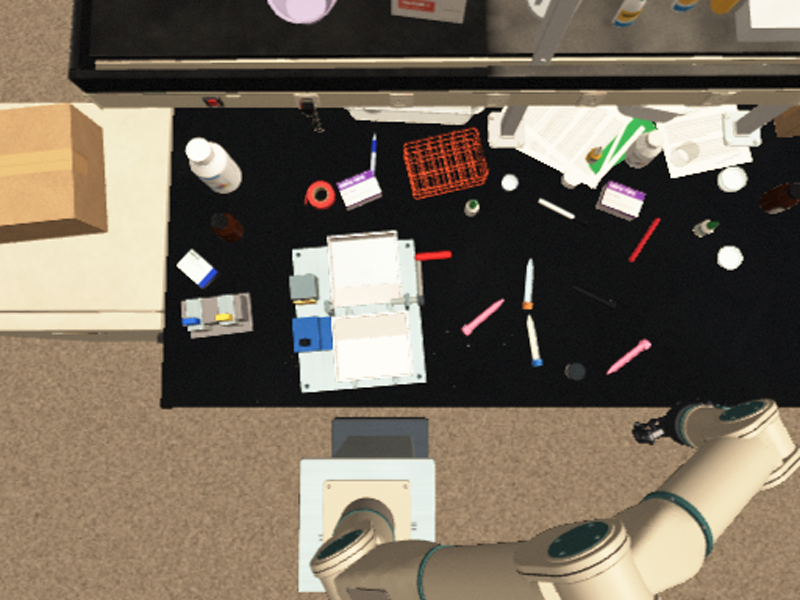

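View pics/side0b.png

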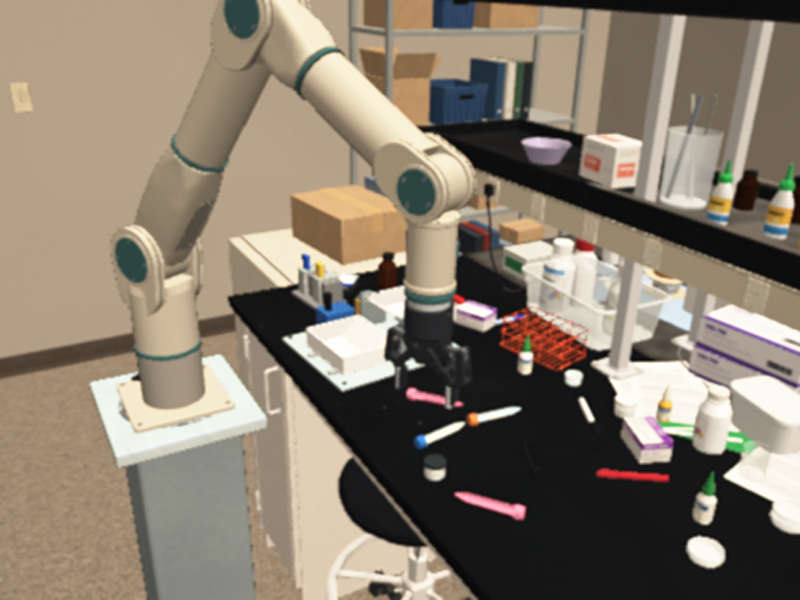

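The top view (800x600 scale) shows the station around (360,315) and the rack around (218,313), with the yellow grip near (225,317) and the blue one near (190,321). There are two candidate tubes: orange cap at (528,285) and blue cap at (534,340). The pink ones at (483,317) and (630,357) are decoys. I'll check with enlarged crops.

```bash
python3 - <<'E'
import cv2
a=cv2.imread('pics/top0.png')
c=a[145:255,110:280];cv2.imwrite('pics/c1.png',cv2.resize(c,None,fx=4.7,fy=4.7,interpolation=cv2.INTER_CUBIC))
c=a[150:250,280:430];cv2.imwrite('pics/c2.png',cv2.resize(c,None,fx=5,fy=5,interpolation=cv2.INTER_CUBIC))
E
```

```text
(no output)
```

View pics/c1.png

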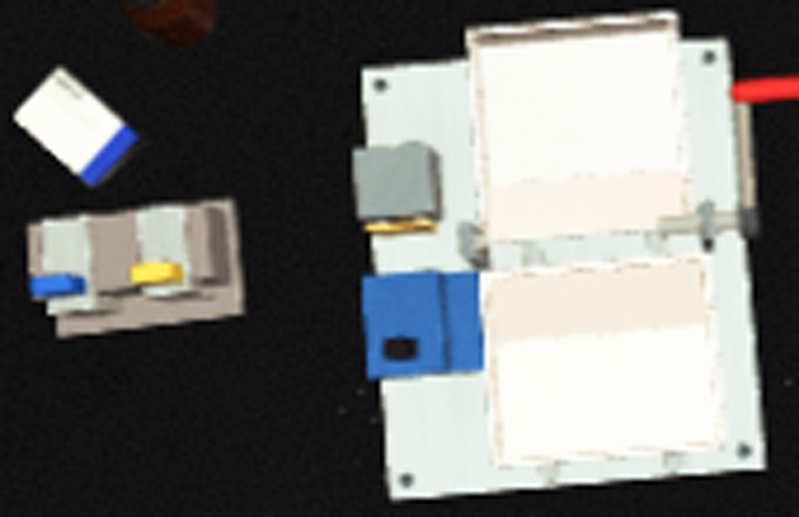

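View pics/c2.png

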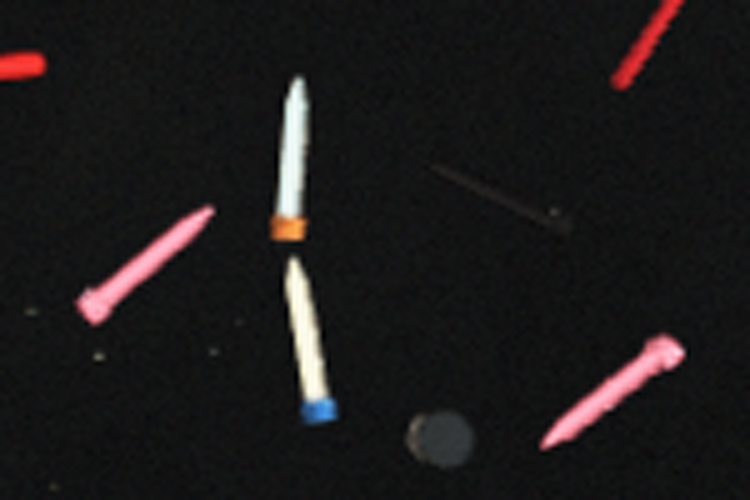

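Crops confirm it. The orange-capped tube spans (298,75) to (290,240) in crop 2 and the blue-capped one (293,258) to (320,422). They are the only non-pink, non-black tubes. The yellow grip is at about (157,270) in crop 1 and the blade tab at (400,348).

```bash
cat > m.py <<'E'
from h import *
from scipy.optimize import least_squares
f=lambda u,v:(110+(u+.5)/4.7-.5,145+(v+.5)/4.7-.5)
g=lambda u,v:(280+(u+.5)/5-.5,150+(v+.5)/5-.5)
def fit(px,loc,x0):
    def r(p):
        c,s=np.cos(p[2]),np.sin(p[2])
        return np.ravel([np.subtract(pix('top',[p[0]+c*a-s*b,p[1]+s*a+c*b,z]),q) for q,(a,b,z) in zip(px,loc)])
    o=least_squares(r,x0); return o.x,o.fun
if __name__=='__main__':
    px=[f(362,70),f(727,38),f(765,466),f(390,499)]
    p,e=fit(px,[(.175,.15,.008),(.175,-.15,.008),(-.175,-.15,.008),(-.175,.15,.008)],[.5,0,0])
    print('station',p.round(4),e.round(1))
    c,s=np.cos(p[2]),np.sin(p[2])
    loc=lambda q:np.r_[np.array([[c,s],[-s,c]])@(q[:2]-p[:2]),q[2]].round(4)
    for n,u,v,z in [('tab',400,348,.116),('armface L',363,278,.07),('armface R',445,272,.07),('block fl',357,217,.075),('block fr',436,218,.075),('block bl',357,150,.075),('shoe',402,226,.07),('redbar L',735,92,.181),('tray far wall l',484,275,.066),('tray near l',497,463,.066)]:
        q=at('top',*f(u,v),z);print(n,q.round(4),loc(q))
    for n,u,v,z in [('ygrip',157,272,.127),('bgrip',57,286,.127),('rackTR',233,200,.075),('rackTL',28,225,.075),('base BL',60,335,.0),('baseBR',243,313,.0)]:
        print(n,at('top',*f(u,v),z).round(4))
    for n,u,v,z in [('o tip',298,75,.012),('o cap',290,240,.012),('b tip',293,258,.012),('b cap',320,422,.012)]:
        print(n,at('top',*g(u,v),z).round(4))
E
python3 m.py
```

```text
station [0.4901 0.0216 0.0826] [-0.1 -0.4 -0.1 -0.2  0.1  0.3  0.   0.2]
tab [0.4206 0.133  0.116 ] [-0.0601  0.1168  0.116 ]
armface L [0.476  0.1699 0.07  ] [-0.0018  0.149   0.07  ]
armface R [0.4804 0.1066 0.07  ] [-0.0026  0.0855  0.07  ]
block fl [0.5229 0.1745 0.075 ] [0.0453 0.1497 0.075 ]
block fr [0.5219 0.1134 0.075 ] [0.0393 0.0889 0.075 ]
block bl [0.5752 0.1755 0.075 ] [0.0975 0.1463 0.075 ]
shoe [0.5163 0.1404 0.07  ] [0.0359 0.1163 0.07  ]
redbar L [ 0.6013 -0.1159  0.181 ] [ 0.0995 -0.1462  0.181 ]
tray far wall l [0.4783 0.0768 0.066 ] [-0.0072  0.0561  0.066 ]
tray near l [0.3341 0.0655 0.066 ] [-0.1518  0.0566  0.066 ]
ygrip [0.4771 0.3126 0.127 ]
bgrip [0.467  0.3866 0.127 ]
rackTR [0.5365 0.2709 0.075 ]
rackTL [0.5177 0.4293 0.075 ]
base BL [0.4355 0.4276 0.    ]
baseBR [0.4528 0.2796 0.    ]
o tip [ 0.6276 -0.3996  0.012 ]
o cap [ 0.5012 -0.3898  0.012 ]
b tip [ 0.4875 -0.3917  0.012 ]
b cap [ 0.3646 -0.4083  0.012 ]
```

carry_out --targets "0 0 40 0 0 0.1 60; 0 0 40 0 0 0.1 60; 23 29 0 0 0 0.1 60; 23 29 0 0 0 0.1 60; 23 29 0 0 0 0.1 60; 23 29 0 0 0 0.1 60; 23 29 0 0 0 0.1 60; 23 29 0 0 0 0.1 60; 23 29 0 0 0 0.1 60; 23 29 0 0 0 0.1 60; 23 29 0 0 0 0.1 60; 23 29 0 0 0 0.1 60"

```text
time: 1.1
eef_pos: [0.4991, -0.3004, 0.3111]
orientation: [-3.141, -0.0, 1.63]
ft_force: [0.1, 0.6, -0.2]
width: 0.0599
grip_force: 0.0
```

carry_out --targets "5 38 0 0 0 0.05 60; 5 38 0 0 0 0.03 60; 5 38 0 0 0 0 60; 5 38 0 0 0 0 60; 5 38 0 0 0 0 60; 5 38 0 0 0 0 60; 5 38 0 0 0 0 60; 5 38 0 0 0 0 60; 0 40 0 0 0 0 60; 0 40 0 0 0 0 60; 0 40 0 0 0 0 60; 0 40 0 0 0 0 60"

```text
time: 2.1
eef_pos: [0.538, 0.1637, 0.311]
orientation: [-3.141, 0.0, 1.706]
ft_force: [-0.3, -0.5, 0.0]
width: 0.0603
grip_force: 0.0
```

```bash
python3 - <<'E'
from h import *
import pickle
i=arm.camera_info('wrist');a=snap('wrist','w0');pickle.dump(i,open('w0.pkl','wb'))
print(i['fx'],i['cx'],i['cy'])
cv2.imwrite('pics/w0b.png',cv2.resize(a,(800,600),interpolation=cv2.INTER_CUBIC)[:,:,::-1])
E
```

```text
297.3186396354542 251.88746350453164 189.70895722712555
```

View pics/w0b.png

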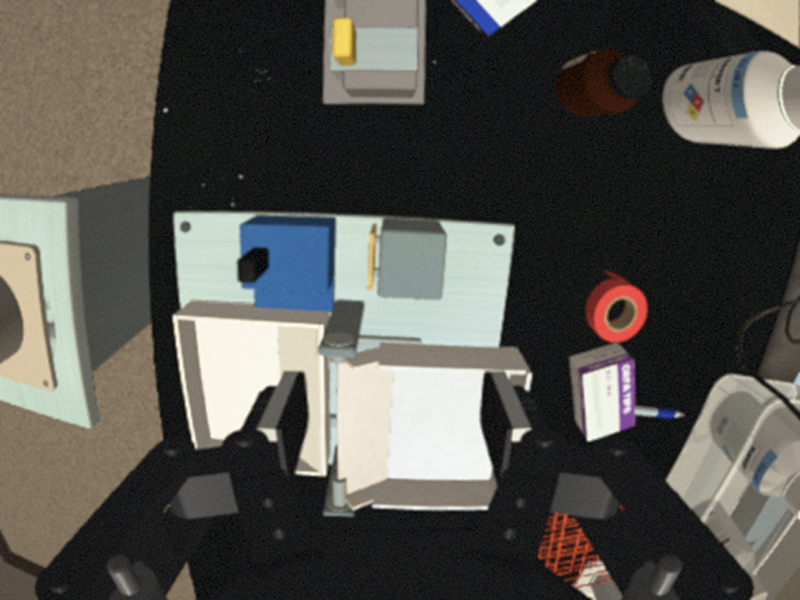

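carry_out --targets "-10 25 0 0 0 0 60; -10 25 0 0 0 0 60; -10 25 0 0 0 0 60; -10 25 0 0 0 0 60; -10 25 0 0 0 0 60; -10 25 0 0 0 0 60; 0 0 0 0 0 0 60; 0 0 0 0 0 0 60"

```text
time: 2.82
eef_pos: [0.4774, 0.3133, 0.311]
orientation: [-3.141, -0.0, 1.71]
ft_force: [1.0, -0.1, -0.8]
width: 0.06
grip_force: 0.0
```

```bash
python3 - <<'E'
from h import *
import pickle
i=arm.camera_info('wrist');a=snap('wrist','w1');pickle.dump(i,open('w1.pkl','wb'))
cv2.imwrite('pics/w1b.png',cv2.resize(a,(800,600),interpolation=cv2.INTER_CUBIC)[:,:,::-1])
E
```

```text
(no output)
```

View pics/w1b.png

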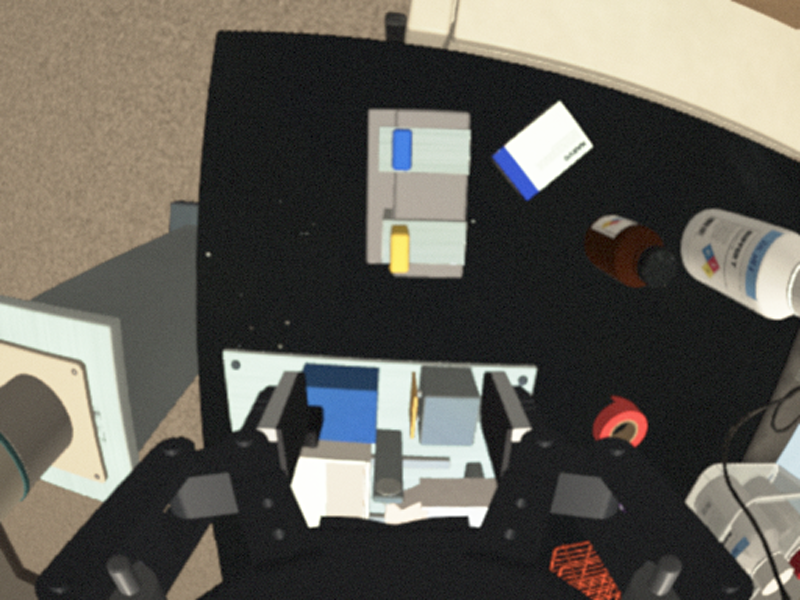

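Wrist view 1 shows the yellow grip at (400,250), the blue grip at (402,150), and the rail top spanning roughly (396,110) to (467,277). Wrist view 0 shows the block top at (382..445, 220..298) and the brass shoe at (373,257).

```bash
cat > chk.py <<'E'
from h import *
import pickle
S=np.array([.5249,.0134]);sy=.0826;RK=np.array([.466,.3488]);ry=.136
def w(o,y,p): c,s=np.cos(y),np.sin(y); return np.r_[o+[c*p[0]-s*p[1],s*p[0]+c*p[1]],p[2]]
k=.64
if __name__=='__main__':
    for n,its in [('w1',[('R',x,y+dy,z) for x,y,z in [(-.001,-.037,.127)] for dy in(-.015,.015)]+[('R',.013,-.022,.127),('R',.013,-.052,.127),('R',.06,-.019,.085),('R',.06,-.055,.085),('R',.06,.055,.085),('R',.013,.052,.127),('R',-.001,.022,.127),('R',0,.07,.075),('R',.06,.07,.075)]),
      ('w0',[('S',.009,.1,.075),('S',.009,.16,.075),('S',.065,.16,.075),('S',.065,.1,.075),('S',0,.105,.07),('S',0,.155,.07)])]:
        i=pickle.load(open(n+'.pkl','rb'));V=np.array(i['view']);print(n,(-V[:3,:3].T@V[:3,3]).round(3))
        im=cv2.imread('pics/%s.png'%n)
        b=cv2.resize(im,None,fx=4,fy=4,interpolation=cv2.INTER_CUBIC)
        for t,*p in its:
            q=pix('wrist',w(*((S,sy) if t=='S' else (RK,ry)),p),i)
            cv2.drawMarker(b,(int(q[0]*4+1.5),int(q[1]*4+1.5)),(255,0,255),cv2.MARKER_CROSS,10,1)
        b=b[240:800,900:1220] if n=='w1' else b[520:1000,560:1200]
        cv2.imwrite('pics/%sm.png'%n,b)
    a,b=cv2.imread('pics/w1m.png'),cv2.imread('pics/w0m.png')
    o=np.zeros((560,800,3),np.uint8);o[:,:320]=a;b=b[:, 160:];o[:480,320:800]=b;cv2.imwrite('pics/m.png',o)
E
python3 chk.py
```

```text
w1 [0.465 0.394 0.454]
w0 [0.526 0.244 0.453]
```

View pics/m.png

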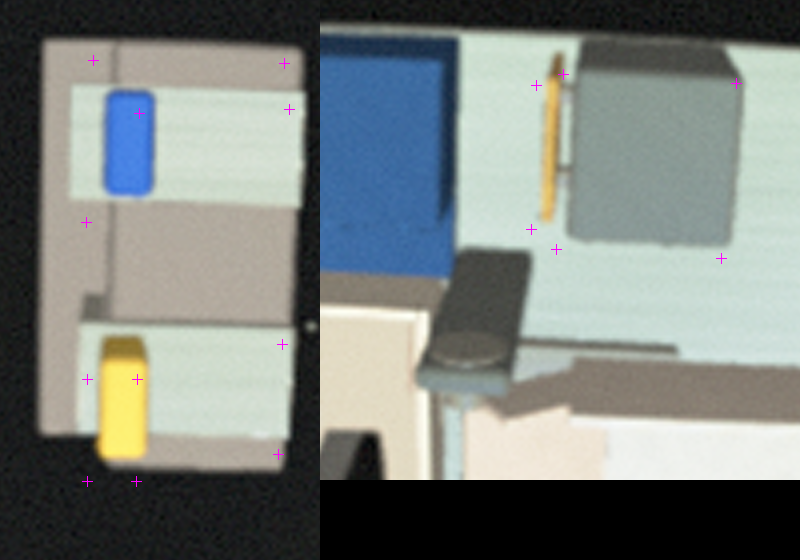

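Predicted markers sit 3–4 mm in x and 4–6 mm in y from the wrist view, so the calibrations disagree slightly. I'll split the difference and use contact for fine seating. Next I grasp the yellow grip.

carry_out --targets "2 2 -40 0 0 0 60; 0 0 -40 0 0 0 60; 0 0 -40 0 0 0 60; 0 0 -40 0 0 0 60; 0 0 -30 0 0 0 50; 0 0 -20 0 0 0 50; 0 0 -10 0 0 0 50; 0 0 0 0 0 0 40; 0 0 0 0 0 0 40; 0 0 0 0 0 0 40"

```text
time: 3.7
eef_pos: [0.4818, 0.3143, 0.0928]
orientation: [3.139, -0.001, 1.705]
ft_force: [-0.3, 0.3, 0.6]
width: 0.0403
grip_force: 0.0
```

carry_out --targets "0 0 0 0 0 0 10; 0 0 0 0 0 0 10; 0 0 0 0 0 0 10; 0 0 0 0 0 0 10; 0 0 0 0 0 0 10; 0 0 0 0 0 0 10; 0 0 0 0 0 0 10; 0 0 0 0 0 0 10"

```text
time: 4.37
eef_pos: [0.4814, 0.3145, 0.0928]
orientation: [3.139, -0.001, 1.706]
ft_force: [0.1, -1.5, 6.4]
width: 0.0128
grip_force: 59.3
```

carry_out --targets "0 0 5 0 0 0 10; 0 0 15 0 0 0 10; 0 0 25 0 0 0 10; 0 0 25 0 0 0 10; 0 0 25 0 0 0 10; 0 0 25 0 0 0 10; 6 -28 0 0 0 -0.01 10; 6 -28 0 0 0 -0.01 10; 6 -28 0 0 0 -0.01 10; 6 -28 0 0 0 -0.01 10; 6 -28 0 0 0 -0.01 10; 6 -28 0 0 0 -0.005 10"

```text
time: 5.37
eef_pos: [0.5163, 0.1446, 0.2117]
orientation: [3.142, 0.0, 1.651]
ft_force: [0.6, -0.4, -0.8]
width: 0.0136
grip_force: 58.5
```

carry_out --targets "0 -2 0 0 0 0 10; 0 0 0 0 0 0 10; 0 0 0 0 0 0 10"

```text
time: 5.62
eef_pos: [0.5163, 0.1446, 0.2116]
orientation: [3.141, -0.001, 1.651]
ft_force: [-0.4, 0.2, -0.6]
width: 0.0131
grip_force: 58.5
```

```bash
python3 - <<'E'
from h import *
import pickle
i=arm.camera_info('wrist');a=snap('wrist','w2');pickle.dump(i,open('w2.pkl','wb'))
b=snap('side','s2')
s=arm.get_state();print(s['eef_pos'],s['orientation'],s['ft_force'],s['width'])
o=np.zeros((600,800,3),np.uint8)
o[:,:400]=cv2.resize(a[180:384,150:286][:, :],(400,600));o[:400,400:]=cv2.resize(b[130:230,150:250],(400,400),interpolation=cv2.INTER_CUBIC)
cv2.imwrite('pics/m2.png',o[:,:,::-1])
E
```

```text
[0.51611692 0.14571614 0.21157782] [ 3.14136665e+00 -1.15061249e-03  1.65306404e+00] [-0.04172318 -0.32198795 -1.41408396] 0.013634703771943223
```

View pics/m2.png

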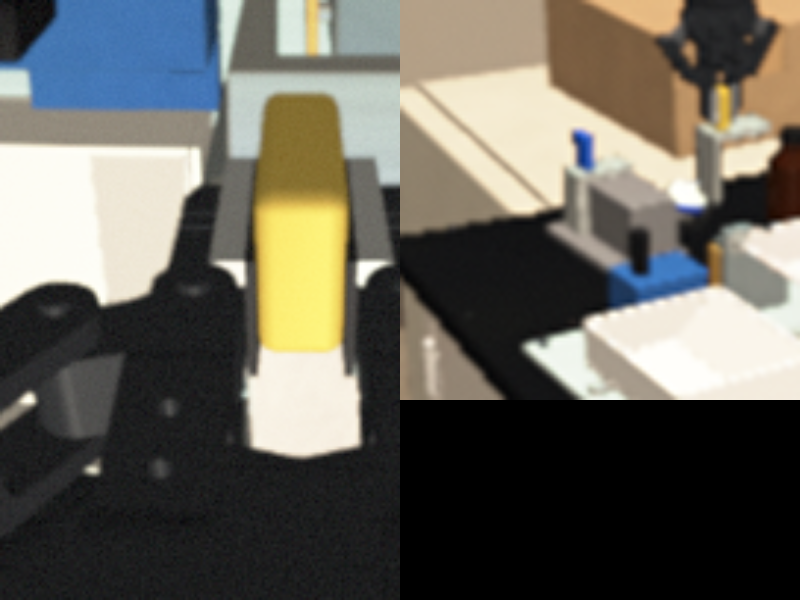

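The blade hangs upright in the grip (yellow at (300,220) in the left half), lip towards +x. I lower it in front of the shoe.

carry_out --targets "0 -4 -20 0 0 0 10; 0 0 -20 0 0 0 10; 0 0 -20 0 0 0 10; 0 0 -15 0 0 0 10; 0 0 -15 0 0 0 10; 0 0 -10 0 0 0 10; 0 0 -10 0 0 0 10; 0 0 -4 0 0 0 10; 0 0 0 0 0 0 10; 0 0 0 0 0 0 10"

```text
time: 6.55
eef_pos: [0.5168, 0.1404, 0.0976]
orientation: [3.141, -0.0, 1.651]
ft_force: [-0.0, 0.7, -0.9]
width: 0.0132
grip_force: 58.6
```

carry_out --targets "1 0 0 0 0 0 10; 0 0 0 0 0 0 10; 1 0 0 0 0 0 10; 0 0 0 0 0 0 10"

```text
time: 6.88
eef_pos: [0.5191, 0.14, 0.0978]
orientation: [3.14, -0.0, 1.65]
ft_force: [0.7, 0.2, -1.1]
width: 0.0131
grip_force: 58.6
```

carry_out --targets "1 0 0 0 0 0 10; 0 0 0 0 0 0 10; 0 0 0 0 0 0 10"

```text
time: 7.13
eef_pos: [0.5196, 0.14, 0.0974]
orientation: [3.141, -0.0, 1.651]
ft_force: [0.1, 0.5, -1.7]
width: 0.0135
grip_force: 58.6
```

carry_out --targets "1 0 0 0 0 0 10; 0 0 0 0 0 0 10; 0 0 0 0 0 0 10"

```text
time: 7.38
eef_pos: [0.5205, 0.14, 0.0973]
orientation: [-3.142, -0.0, 1.651]
ft_force: [0.2, -0.3, -2.4]
width: 0.0133
grip_force: 58.6
```

carry_out --targets "1 0 0 0 0 0 10; 0 0 0 0 0 0 10; 0 0 0 0 0 0 10"

```text
time: 7.63
eef_pos: [0.5216, 0.1401, 0.0973]
orientation: [3.142, -0.0, 1.651]
ft_force: [-0.3, 0.2, -0.8]
width: 0.0129
grip_force: 58.6
```

carry_out --targets "1 0 0 0 0 0 10; 0 0 0 0 0 0 10; 0 0 0 0 0 0 10"

```text
time: 7.88
eef_pos: [0.5225, 0.1401, 0.0973]
orientation: [-3.142, -0.0, 1.651]
ft_force: [-0.4, -0.1, -0.8]
width: 0.0128
grip_force: 58.6
```

carry_out --targets "1 0 0 0 0 0 10; 0 0 0 0 0 0 10; 0 0 0 0 0 0 10"

```text
time: 8.13
eef_pos: [0.5236, 0.14, 0.0973]
orientation: [3.142, -0.0, 1.651]
ft_force: [-0.4, -0.2, -1.2]
width: 0.0134
grip_force: 58.6
```

carry_out --targets "1 0 0 0 0 0 10; 0 0 0 0 0 0 10; 0 0 0 0 0 0 10"

```text
time: 8.38
eef_pos: [0.5245, 0.14, 0.0973]
orientation: [-3.142, -0.0, 1.651]
ft_force: [-0.5, -0.4, -1.1]
width: 0.013
grip_force: 58.6
```

carry_out --targets "1 0 0 0 0 0 10; 0 0 0 0 0 0 10; 0 0 0 0 0 0 10"

```text
time: 8.63
eef_pos: [0.5252, 0.1401, 0.0973]
orientation: [-3.141, 0.0, 1.651]
ft_force: [-0.9, -0.4, -0.9]
width: 0.0131
grip_force: 58.6
```

carry_out --targets "1 0 0 0 0 0 10; 0 0 0 0 0 0 10; 0 0 0 0 0 0 10"

```text
time: 8.88
eef_pos: [0.526, 0.1401, 0.0972]
orientation: [-3.141, 0.0, 1.651]
ft_force: [-1.6, 0.3, -0.8]
width: 0.0132
grip_force: 58.6
```

carry_out --targets "1 0 0 0 0 0 10; 0 0 0 0 0 0 10; 0 0 0 0 0 0 10"

```text
time: 9.13
eef_pos: [0.5269, 0.1401, 0.0972]
orientation: [-3.141, 0.0, 1.651]
ft_force: [-2.7, 0.1, 0.3]
width: 0.0128
grip_force: 58.7
```

carry_out --targets "-1 0 0 0 0 0 10; -1 0 0 0 0 0 10; 0 0 -2 0 0 0 10; 0 0 -1 0 0 0 10; 0 0 -1 0 0 0 10; 0 0 -1 0 0 0 10; 0 0 0 0 0 0 10; 0 0 0 0 0 0 10"

```text
time: 9.8
eef_pos: [0.5257, 0.1398, 0.0928]
orientation: [3.141, 0.0, 1.651]
ft_force: [-3.2, -0.5, 5.5]
width: 0.0134
grip_force: 59.4
```

carry_out --targets "0 0 1 0 0 0 16; 0 0 0 0 0 0 20; 0 0 0 0 0 0 30; 0 0 0 0 0 0 40; 0 0 0 0 0 0 40; 0 0 10 0 0 0 40; 0 0 20 0 0 0 40; 0 0 30 0 0 0 40; -10 -15 35 0 0 0 40; -15 -15 35 0 0 0 40; -15 -15 20 0 0 0 40; 0 0 0 0 0 0 40"

```text
time: 10.8
eef_pos: [0.4853, 0.0926, 0.2478]
orientation: [3.136, 0.002, 1.648]
ft_force: [-0.8, -0.6, -0.3]
width: 0.04
grip_force: 0.0
```

```bash
python3 - <<'E'
from h import *
import pickle
i=arm.camera_info('wrist');a=snap('wrist','w3');pickle.dump(i,open('w3.pkl','wb'))
s=arm.get_state();print(s['eef_pos'],s['orientation'])
cv2.imwrite('pics/w3b.png',cv2.resize(a[80:330,110:410],(720,600),interpolation=cv2.INTER_CUBIC)[:,:,::-1])
E
```

```text
[0.48593611 0.09379562 0.24605971] [3.13685831e+00 8.98850133e-04 1.64848815e+00]
```

View pics/w3b.png

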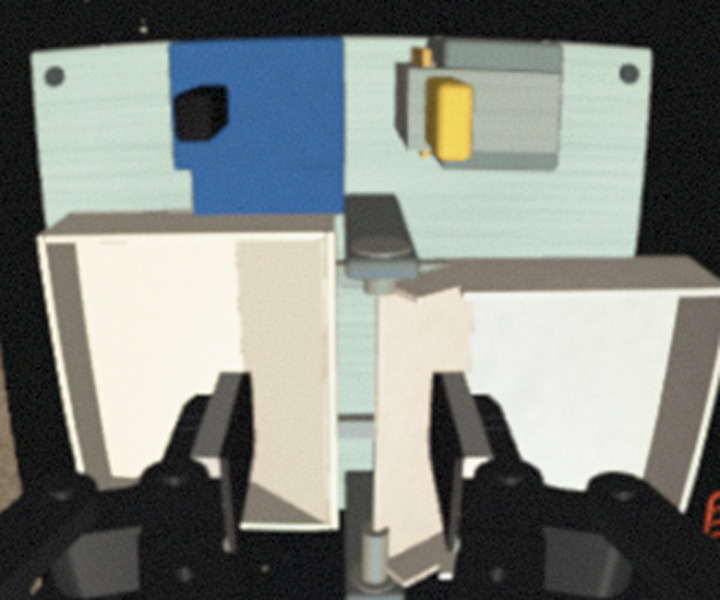

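The blade hangs on the block in front of the shoe (grip at (450,118)), with the shoe showing on both sides. The blue arm and tab are at (200,112). I'll pinch the tab.

carry_out --targets "-21 15 0 0 0 0 45; -20 15 0 0 0 0 45; -20 15 0 0 0 0 45; 0 0 -30 0 0 0 45; 0 0 -30 0 0 0 45; 0 0 -30 0 0 0 45; 0 0 -30 0 0 0 45; 0 0 -25 0 0 0 45; 0 0 -12 0 0 0 45; 0 0 -6 0 0 0 45; 0 0 0 0 0 0 45; 0 0 0 0 0 0 45"

```text
time: 11.85
eef_pos: [0.4246, 0.1406, 0.0802]
orientation: [-3.141, -0.0, 1.652]
ft_force: [-0.3, -0.0, 0.1]
width: 0.045
grip_force: 0.0
```

carry_out --targets "0 0 0 0 0 0 30; 0 0 0 0 0 0 25; 0 0 0 0 0 0 12; 0 0 0 0 0 0 12; 0 0 0 0 0 0 12; 0 0 0 0 0 0 12; 0 0 0 0 0 0 12; 0 0 0 0 0 0 12"

```text
time: 12.52
eef_pos: [0.4249, 0.1402, 0.0812]
orientation: [3.14, -0.0, 1.651]
ft_force: [-1.7, -0.6, 5.9]
width: 0.015
grip_force: 58.6
```

carry_out --targets "0 0 1 0 0 0 12; 4 0.3 0 0 0 0 12; 4 0.3 0 0 0 0 12; 4 0.4 0 0 0 0 12; 4 0.3 0 0 0 0 12; 3 0.3 0 0 0 0 12; 2 0.2 0 0 0 0 12; 1 0 0 0 0 0 12; 1 0 0 0 0 0 12; 0 0 0 0 0 0 12; 0 0 0 0 0 0 12"

```text
time: 13.43
eef_pos: [0.4478, 0.142, 0.0813]
orientation: [3.141, -0.0, 1.651]
ft_force: [-2.9, 1.4, -2.0]
width: 0.0152
grip_force: 61.7
```

carry_out --targets "1 0 0 0 0 0 12; 0 0 0 0 0 0 12; 0 0 0 0 0 0 12"

```text
time: 13.68
eef_pos: [0.4486, 0.1421, 0.0813]
orientation: [3.141, -0.0, 1.651]
ft_force: [-3.7, 3.3, -0.9]
width: 0.0152
grip_force: 61.8
```

carry_out --targets "1 0 0 0 0 0 12; 0 0 0 0 0 0 12; 0 0 0 0 0 0 12"

```text
time: 13.93
eef_pos: [0.4495, 0.1422, 0.0813]
orientation: [3.141, -0.0, 1.651]
ft_force: [-4.2, 3.7, -0.4]
width: 0.0153
grip_force: 61.8
```

carry_out --targets "1 0.2 0 0 0 0 12; 0 0 0 0 0 0 12; 0 0 0 0 0 0 12"

```text
time: 14.18
eef_pos: [0.4505, 0.1423, 0.0813]
orientation: [3.141, -0.0, 1.651]
ft_force: [-3.6, 3.2, -0.9]
width: 0.0151
grip_force: 61.8
```

carry_out --targets "1 0 0 0 0 0 12; 0 0 0 0 0 0 12; 0 0 0 0 0 0 12"

```text
time: 14.43
eef_pos: [0.451, 0.1423, 0.0813]
orientation: [-3.141, -0.0, 1.651]
ft_force: [-5.5, 3.6, 0.1]
width: 0.0151
grip_force: 62.0
```

carry_out --targets "1 0 0 0 0 0 12; 0 0 0 0 0 0 12; 0 0 0 0 0 0 12"

```text
time: 14.68
eef_pos: [0.4515, 0.1423, 0.0813]
orientation: [-3.14, -0.0, 1.651]
ft_force: [-6.1, 3.5, 1.0]
width: 0.0155
grip_force: 62.1
```

carry_out --targets "1 0 0 0 0 0 12; 0 0 0 0 0 0 12; 0 0 0 0 0 0 12"

```text
time: 14.93
eef_pos: [0.452, 0.1424, 0.0813]
orientation: [-3.14, -0.0, 1.652]
ft_force: [-8.1, 3.6, 3.0]
width: 0.0155
grip_force: 62.3
```

carry_out --targets "-2 -0.5 0 0 0 0 12; 0 0 0 0 0 0 12; 0 0 0 0 0 0 12"

```text
time: 15.18
eef_pos: [0.452, 0.1424, 0.0813]
orientation: [3.14, -0.001, 1.651]
ft_force: [-2.0, 4.9, -3.4]
width: 0.0152
grip_force: 61.5
```

carry_out --targets "0 0 0 0 0 0 45; 0 0 0 0 0 0 45; 0 0 0 0 0 0 45; 0 0 0 0 0 0 45; 0 0 0 0 0 0 45; 0 0 15 0 0 0 45; 0 0 25 0 0 0 45; 0 0 30 0 0 0 45; 0 0 35 0 0 0 45; 0 0 35 0 0 0 45; 0 0 0 0 0 0 45"

```text
time: 16.1
eef_pos: [0.4551, 0.1431, 0.2271]
orientation: [3.13, -0.002, 1.65]
ft_force: [1.9, 0.8, -0.7]
width: 0.0449
grip_force: 0.0
```

carry_out --targets "20 -1 0 0 0 0 45; 20 -1 0 0 0 0 45; 20 -1 0 0 0 0 45; 11 0 0 0 0 0 45; 0 0 -30 0 0 0 45; 0 0 -30 0 0 0 45; 0 0 -20 0 0 0 45; 0 0 -15 0 0 0 45; 0 0 0 0 0 0 45; 0 0 0 0 0 0 45; 0 0 0 0 0 0 45"

```text
time: 17.02
eef_pos: [0.5231, 0.1388, 0.1271]
orientation: [3.14, -0.0, 1.651]
ft_force: [-0.4, 0.2, -0.7]
width: 0.0451
grip_force: 0.0
```

```bash
python3 - <<'E'
from h import *
s=arm.get_state();print(s['eef_pos'].round(4),s['orientation'].round(3),s['ft_force'].round(1))
E
```

```text
[0.5231 0.1388 0.1271] [ 3.14  -0.     1.651] [-0.4  0.2 -0.7]
```

carry_out --targets "3.5 1 0 0 0 0 45; 0 0 -15 0 0 0 40; 0 0 -12 0 0 0 40; 0 0 -5 0 0 0 40; 0 0 0 0 0 0 30; 0 0 0 0 0 0 30; 0 0 0 0 0 0 30"

```text
time: 17.6
eef_pos: [0.5267, 0.1398, 0.0952]
orientation: [3.14, -0.0, 1.651]
ft_force: [-0.6, -0.5, -0.0]
width: 0.03
grip_force: 0.0
```

carry_out --targets "0 0 0 0 0 0 20; 0 0 0 0 0 0 20; 0 0 0 0 0 0 10; 0 0 0 0 0 0 10; 0 0 0 0 0 0 10; 0 0 0 0 0 0 10; 0 0 0 0 0 0 10"

```text
time: 18.18
eef_pos: [0.5264, 0.1396, 0.0949]
orientation: [3.141, -0.0, 1.651]
ft_force: [0.3, -0.8, 5.8]
width: 0.0132
grip_force: 59.4
```

carry_out --targets "0 0 1 0 0 0 10; 0 0 1 0 0 0 10; 0 0 1 0 0 0 10; 0 0 1 0 0 0 10; 0 0 1 0 0 0 10; 0 0 1 0 0 0 10; 0 0 1 0 0 0 10; 0 0 1 0 0 0 10; 0 0 1 0 0 0 10; 0 0 1 0 0 0 10; 0 0 1 0 0 0 10; 0 0 1 0 0 0 10"

```text
time: 19.18
eef_pos: [0.526, 0.1395, 0.1064]
orientation: [-3.142, 0.0, 1.651]
ft_force: [0.7, 0.1, -5.2]
width: 0.013
grip_force: 58.5
```

Drag is felt: about 4 N beyond the blade's weight. Continuing straight up.

carry_out --targets "0 0 1 0 0 0 10; 0 0 1 0 0 0 10; 0 0 1 0 0 0 10; 0 0 1 0 0 0 10; 0 0 1 0 0 0 10; 0 0 1 0 0 0 10; 0 0 1 0 0 0 10; 0 0 1 0 0 0 10; 0 0 1 0 0 0 10; 0 0 1 0 0 0 10; 0 0 1 0 0 0 10; 0 0 1 0 0 0 10"

```text
time: 20.18
eef_pos: [0.5259, 0.1395, 0.1184]
orientation: [-3.141, 0.0, 1.651]
ft_force: [1.5, 0.2, -3.6]
width: 0.0128
grip_force: 58.6
```

carry_out --targets "0 0 1 0 0 0 10; 0 0 1 0 0 0 10; 0 0 1 0 0 0 10; 0 0 1 0 0 0 10; 0 0 1 0 0 0 10; 0 0 1 0 0 0 10; 0 0 1 0 0 0 10; 0 0 1 0 0 0 10; 0 0 1 0 0 0 10; 0 0 1 0 0 0 10; 0 0 1 0 0 0 10; 0 0 1 0 0 0 10"

```text
time: 21.18
eef_pos: [0.5259, 0.1395, 0.1304]
orientation: [-3.141, 0.0, 1.651]
ft_force: [-0.6, -0.2, -4.1]
width: 0.0135
grip_force: 58.7
```

carry_out --targets "0 0 1 0 0 0 10; 0 0 1 0 0 0 10; 0 0 1 0 0 0 10; 0 0 1 0 0 0 10; 0 0 1 0 0 0 10; 0 0 1 0 0 0 10; 0 0 1 0 0 0 10; 0 0 1 0 0 0 10; 0 0 1 0 0 0 10; 0 0 1 0 0 0 10; 0 0 1 0 0 0 10; 0 0 1 0 0 0 10"

```text
time: 22.18
eef_pos: [0.5259, 0.1395, 0.1424]
orientation: [-3.141, -0.0, 1.651]
ft_force: [0.0, 0.7, -3.3]
width: 0.013
grip_force: 58.7
```

carry_out --targets "0 0 1 0 0 0 10; 0 0 1 0 0 0 10; 0 0 1 0 0 0 10; 0 0 1 0 0 0 10; 0 0 1 0 0 0 10; 0 0 1 0 0 0 10; 0 0 1 0 0 0 10; 0 0 1 0 0 0 10; 0 0 1 0 0 0 10; 0 0 1 0 0 0 10; 0 0 1 0 0 0 10; 0 0 1 0 0 0 10"

```text
time: 23.18
eef_pos: [0.5263, 0.1397, 0.1547]
orientation: [3.141, -0.0, 1.651]
ft_force: [-0.4, -0.8, -1.0]
width: 0.013
grip_force: 59.1
```

carry_out --targets "0 0 3 0 0 0 10; 0 0 5 0 0 0 10; 0 0 10 0 0 0 10; 0 0 15 0 0 0 10; 0 0 15 0 0 0 10; 0 0 10 0 0 0 10; 0 0 0 0 0 0 10; 0 0 0 0 0 0 10"

```text
time: 23.85
eef_pos: [0.5264, 0.1396, 0.213]
orientation: [3.14, -0.0, 1.651]
ft_force: [-0.3, -0.3, -1.9]
width: 0.0133
grip_force: 59.1
```

carry_out --targets "-8 29 0 0 0 0.01 10; -8 29 0 0 0 0.01 10; -8 29 0 0 0 0.01 10; -8 29 0 0 0 0.01 10; -8 29 0 0 0 0.01 10; -8 29 0 0 0 0.005 10; 0 0 0 0 0 0 10; 0 0 -20 0 0 0 10; 0 0 -20 0 0 0 10; 0 0 -20 0 0 0 10; 0 0 0 0 0 0 10; 0 0 0 0 0 0 10"

```text
time: 24.85
eef_pos: [0.4771, 0.3126, 0.151]
orientation: [-3.138, 0.002, 1.706]
ft_force: [0.2, 0.4, -1.0]
width: 0.0132
grip_force: 59.0
```

```bash
python3 - <<'E'
from h import *
b=snap('side','s4');s=arm.get_state();print(s['eef_pos'].round(4),s['orientation'].round(3))
cv2.imwrite('pics/m4.png',cv2.resize(b[130:230,150:270],(720,600),interpolation=cv2.INTER_CUBIC)[:,:,::-1])
E
```

```text
[0.4779 0.3135 0.1522] [-3.141  0.     1.706]
```

View pics/m4.png

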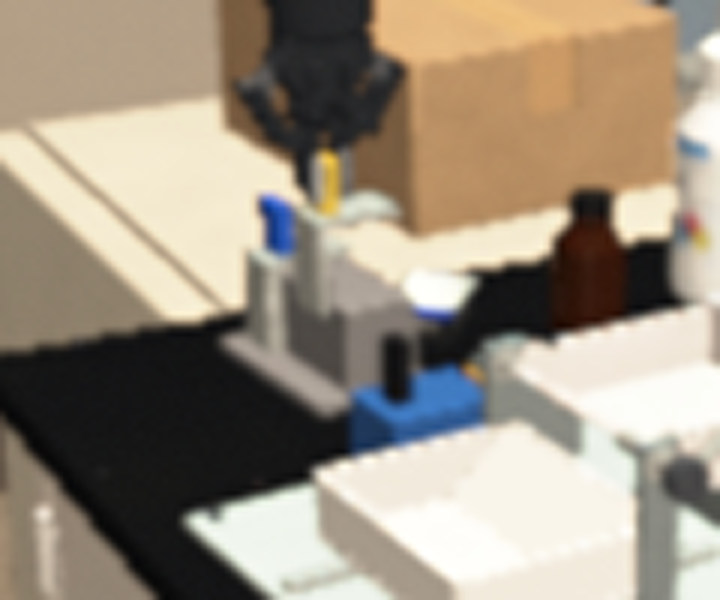

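The blade (315,265) is partway down in front of the rail, on the robot's side. I lower it the rest of the way.

carry_out --targets "0 1 -20 0 0 0 10; 0 0 -15 0 0 0 10; 0 0 -10 0 0 0 10; 0 0 -5 0 0 0 10; 0 0 -4 0 0 0 10; 0 0 0 0 0 0 10; 0 0 0 0 0 0 10"

```text
time: 25.48
eef_pos: [0.4784, 0.3149, 0.0989]
orientation: [3.141, -0.001, 1.706]
ft_force: [-0.3, -0.3, -1.3]
width: 0.0133
grip_force: 59.1
```

carry_out --targets "1 0 0 0 0 0 10; 1 0 0 0 0 0 10; 0 0 0 0 0 0 10; 0 0 0 0 0 0 10"

```text
time: 25.82
eef_pos: [0.4803, 0.3146, 0.0986]
orientation: [3.141, -0.0, 1.706]
ft_force: [0.7, -0.5, -0.3]
width: 0.0134
grip_force: 59.1
```

carry_out --targets "1 0 0 0 0 0 10; 0 0 0 0 0 0 10; 0 0 0 0 0 0 10; 0 0 0 0 0 0 10"

```text
time: 26.15
eef_pos: [0.481, 0.3145, 0.0983]
orientation: [-3.142, -0.0, 1.706]
ft_force: [0.1, -0.5, -2.1]
width: 0.0133
grip_force: 59.1
```

Back at its old x. Lower onto the rail and release.

carry_out --targets "0 0 -2 0 0 0 10; 0 0 -1 0 0 0 10; 0 0 -1 0 0 0 10; 0 0 0 0 0 0 10; 0 0 0 0 0 0 10"

```text
time: 26.57
eef_pos: [0.4809, 0.3145, 0.0949]
orientation: [3.142, 0.0, 1.706]
ft_force: [-1.6, -1.7, 5.1]
width: 0.0127
grip_force: 60.1
```

carry_out --targets "0 0 0 0 0 0 20; 0 0 0 0 0 0 40; 0 0 0 0 0 0 45; 0 0 0 0 0 0 45; 0 0 10 0 0 0 45; 0 0 30 0 0 0 45; 0 0 40 0 0 0 45; 0 0 40 0 0 0 45; 0 0 40 0 0 0 45; 0 0 40 0 0 0 45; 4 -30 0 0 0 0 45; 4 -35 0 0 0 -0.1 45"

```text
time: 27.57
eef_pos: [0.4895, 0.2531, 0.2982]
orientation: [3.135, -0.006, 1.611]
ft_force: [0.9, -0.0, 0.1]
width: 0.0453
grip_force: 0.0
```

carry_out --targets "4 -38 0 0 0 -0.12 45; 4 -38 0 0 0 -0.12 45; 4 -38 0 0 0 -0.12 45; 4 -38 0 0 0 -0.12 45; 4 -38 0 0 0 -0.12 45; 4 -38 0 0 0 -0.12 45; 4 -38 0 0 0 -0.12 45; 4 -38 0 0 0 -0.12 45; 4 -38 0 0 0 -0.12 45; 4 -38 0 0 0 -0.12 45; 4 -38 0 0 0 -0.12 45; 4 -38 0 0 0 -0.12 45"

```text
time: 28.57
eef_pos: [0.5369, -0.208, 0.2953]
orientation: [-3.141, -0.001, 0.16]
ft_force: [0.7, 0.1, -0.2]
width: 0.0452
grip_force: 0.0
```

```bash
python3 - <<'E'
from h import *
a=snap('top','t5');s=arm.get_state();print(s['eef_pos'].round(4),s['orientation'].round(3))
o=np.zeros((600,800,3),np.uint8)
x=cv2.resize(a[145:255,110:280],(400,259),interpolation=cv2.INTER_CUBIC);o[:259,:400]=x
x=cv2.resize(a[110:260,270:430],(400,375),interpolation=cv2.INTER_CUBIC);o[:375,400:]=x
b=snap('side','s5');x=cv2.resize(b[130:230,150:270],(360,300),interpolation=cv2.INTER_CUBIC);o[290:590,:360]=x
cv2.imwrite('pics/m5.png',o[:,:,::-1])
E
```

```text
[ 0.5364 -0.2187  0.2951] [ 3.133e+00 -1.000e-03  1.450e-01]
```

View pics/m5.png

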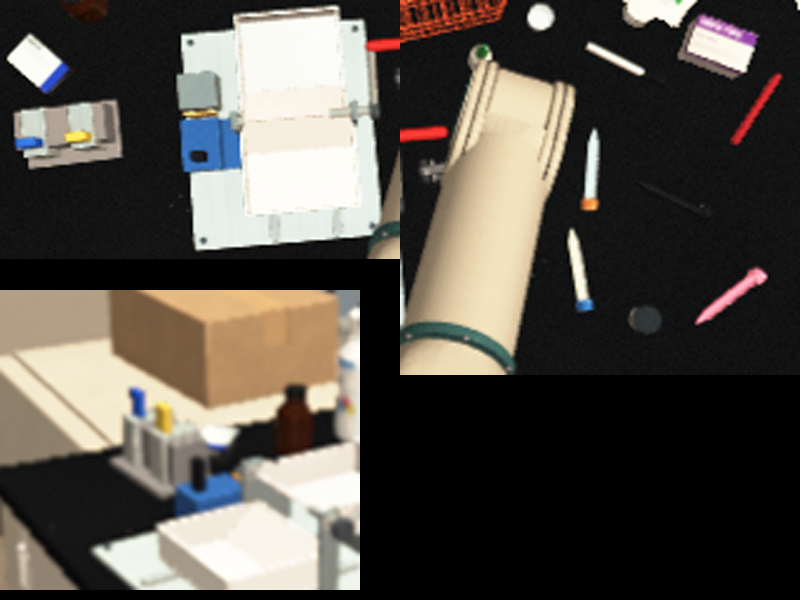

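Both blades hang on the rack (yellow at (165,415), blue at (138,400) in the side view). The blue-cap tube is unmoved, (573,231) to (586,308). The orange-cap tube has been knocked about 8 px to the right, (595,130) to (590,208). I measure both again.

```bash
cat > tub.py <<'E'
from h import *
import sys
def tube(im,u0,u1,v0,v1,show=True):
    r=im[v0:v1,u0:u1].astype(int).max(2)>90
    n,l,st,_=cv2.connectedComponentsWithStats(r.astype(np.uint8)); k=1+np.argmax(st[1:,4]); v,u=np.where(l==k)
    P=np.array([at('top',a+u0,b+v0,.012)[:2] for a,b in zip(u,v)]); m=P.mean(0); w,E=np.linalg.eigh(np.cov((P-m).T)); e=E[:,1]; t=(P-m)@e; n=(P-m)@E[:,0]
    mid=m+e*(t.min()+t.max())/2
    print('mid',mid.round(4),'len',np.ptp(t).round(4),'wid',np.ptp(n).round(4),'ang',(np.arctan2(e[1],e[0])).round(3),'px',len(u))
if __name__=='__main__':
    a=cv2.imread('pics/t5.png')[:,:,::-1]
    tube(a,340,355,158,198); tube(a,334,350,199,238)
E
python3 tub.py
```

```text
mid [ 0.5777 -0.4253] len 0.1207 wid 0.0266 ang 3.04 px 160
mid [ 0.4269 -0.3997] len 0.1241 wid 0.0235 ang -3.0 px 164
```

carry_out --targets "7 -34 0 0 0 -0.04 55; 7 -34 0 0 0 -0.04 55; 7 -34 0 0 0 -0.04 55; 8 -34 0 0 0 -0.04 55; 8 -34 0 0 0 -0.04 55; 8 -34 0 0 0 -0.045 55; 0 0 -40 0 0 0 55; 0 0 -40 0 0 0 55; 0 0 -40 0 0 0 55; 0 0 -40 0 0 0 55; 0 0 -40 0 0 0 55; 0 0 -20 0 0 0 55"

```text
time: 29.67
eef_pos: [0.5797, -0.4075, 0.0694]
orientation: [-3.137, 0.006, -0.078]
ft_force: [-0.3, 0.8, -0.2]
width: 0.0548
grip_force: 0.0
```

carry_out --targets "0 0 0 0 0 0 55; 0 0 0 0 0 0 55"

```text
time: 29.83
eef_pos: [0.5819, -0.4096, 0.0739]
orientation: [-3.14, 0.001, -0.078]
ft_force: [0.6, -0.6, -0.2]
width: 0.0555
grip_force: 0.0
```

```bash
python3 - <<'E'
from h import *
i=arm.camera_info('wrist');a=snap('wrist','w6');s=arm.get_state();print(s['eef_pos'].round(4),s['orientation'].round(3))
print(pix('wrist',[.581,-.4225,.012],i),pix('wrist',[.578,-.4255,.012],i))
cv2.imwrite('pics/w6b.png',cv2.resize(a[130:384,90:430],(800,598),interpolation=cv2.INTER_CUBIC)[:,:,::-1])
E
```

```text
[ 0.5832 -0.4107  0.0759] [ 3.141e+00 -2.000e-03 -7.900e-02]
(np.float64(269.73980966805874), np.float64(204.7705134251666)) (np.float64(273.99754941857043), np.float64(208.22448586514068))
```

View pics/w6b.png

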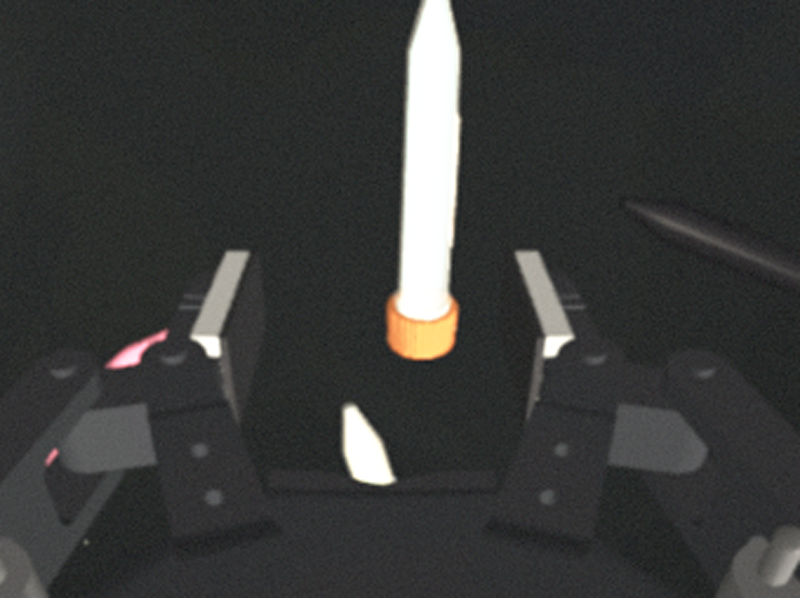

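The orange tube runs from (437,0) to the cap at (421,355), about 0.04 rad off the tool axis and 14 mm to the side. I correct and grasp.

carry_out --targets "0 -14 0 0 0 -0.035 55; 0 0 -30 0 0 0 55; 0 0 -25 0 0 0 55; 0 0 -12 0 0 0 50; 0 0 -4 0 0 0 50; 0 0 0 0 0 0 45; 0 0 0 0 0 0 45; 0 0 0 0 0 0 30; 0 0 0 0 0 0 10; 0 0 0 0 0 0 10; 0 0 0 0 0 0 10; 0 0 0 0 0 0 10"

```text
time: 30.88
eef_pos: [0.5834, -0.4254, 0.0055]
orientation: [3.14, -0.003, -0.114]
ft_force: [-0.2, 0.3, 6.4]
width: 0.0225
grip_force: 60.2
```

carry_out --targets "0 0 0 0 0 0 10; 0 0 0 0 0 0 10; 0 0 2 0 0 0 10; 0 0 5 0 0 0 10; 0 0 10 0 0 0 10; 0 0 10 0 0 0 10; 0 0 0 0 0 0 10"

```text
time: 31.47
eef_pos: [0.5836, -0.4257, 0.0334]
orientation: [3.139, -0.004, -0.114]
ft_force: [0.1, -0.5, -0.1]
width: 0.0223
grip_force: 59.4
```

```bash
python3 - <<'E'
from m import *
S=np.array([.5297,.0172]);y=.0826;c,s=np.cos(y),np.sin(y)
for n,u,v,z in [('slope L',488,186,.078),('slope R',685,174,.078),('backin L',480,45,.078),('backin R',672,35,.078),('backtop L',475,30,.124),('backtop R',677,17,.124),('lip L',487,238,.11),('lip R',690,225,.11)]:
    q=at('top',*f(u,v),z)+[.004,.004,0]
    print(n,q.round(4),(np.array([[c,s],[-s,c]])@(q[:2]-S)).round(4))
E
```

```text
slope L [0.5503 0.077  0.078 ] [0.0254 0.0579]
slope R [ 0.559  -0.0753  0.078 ] [ 0.0216 -0.0946]
backin L [0.6611 0.0843 0.078 ] [0.1365 0.056 ]
backin R [ 0.6683 -0.0655  0.078 ] [ 0.1314 -0.0939]
backtop L [0.6634 0.0827 0.124 ] [0.1387 0.0543]
backtop R [ 0.6727 -0.0698  0.124 ] [ 0.1353 -0.0986]
lip L [0.507  0.0737 0.11  ] [-0.0179  0.0582]
lip R [ 0.5163 -0.079   0.11  ] [-0.0213 -0.0948]
```

carry_out --targets "0 0 35 0 0 0 10; 0 0 40 0 0 0 10; 0 0 40 0 0 0 10; 0 0 40 0 0 0 10; 0 0 40 0 0 0 10; 0 0 35 0 0 0 10; 3 28 0 0 0 0.118 10; 3 28 0 0 0 0.118 10; 3 28 0 0 0 0.118 10; 3 28 0 0 0 0.118 10; 3 28 0 0 0 0.118 10; 3 28 0 0 0 0.118 10"

```text
time: 32.47
eef_pos: [0.5999, -0.2552, 0.2608]
orientation: [3.141, -0.0, 0.599]
ft_force: [0.3, -0.9, -0.6]
width: 0.0227
grip_force: 59.3
```

carry_out --targets "3 30 0 0 0 0.118 10; 3 30 0 0 0 0.118 10; 3 30 0 0 0 0.118 10; 3 30 0 0 0 0.118 10; 3 30 0 0 0 0.118 10; 3 30 0 0 0 0.118 10; 3 30 0 0 0 0.118 10; 3 28 0 0 0 0.118 10; 4 26 0 0 0 0.115 10; 0 0 0 0 0 0 10; 0 0 0 0 0 0 10; 0 0 0 0 0 0 10"

```text
time: 33.47
eef_pos: [0.6279, 0.0065, 0.2604]
orientation: [-3.141, 0.001, 1.651]
ft_force: [0.5, -0.7, -0.4]
width: 0.0227
grip_force: 59.4
```

carry_out --targets "2 0 -35 0 0 0 10; 0 0 -35 0 0 0 10; 0 0 -35 0 0 0 10; 0 0 -30 0 0 0 10; 0 0 -20 0 0 0 10; 0 0 -10 0 0 0 10; 0 0 -5 0 0 0 10; 0 0 -2 0 0 0 10; 0 0 0 0 0 0 10; 0 0 0 0 0 0 10"

```text
time: 34.3
eef_pos: [0.6312, 0.0074, 0.0898]
orientation: [3.139, 0.0, 1.652]
ft_force: [-0.5, 1.4, -0.5]
width: 0.0223
grip_force: 59.4
```

carry_out --targets "0 0 -2 0 0 0 10; 0 0 -2 0 0 0 10; 0 0 0 0 0 0 10; 0 0 0 0 0 0 26; 0 0 0 0 0 0 30; 0 0 0 0 0 0 32; 0 0 0 0 0 0 32; 0 0 15 0 0 0 32; 0 0 30 0 0 0 32; 0 0 35 0 0 0 32; 0 0 40 0 0 0 32; 0 0 40 0 0 0 32"

```text
time: 35.3
eef_pos: [0.6297, 0.0076, 0.2458]
orientation: [-3.141, -0.0, 1.653]
ft_force: [1.4, -0.0, 0.3]
width: 0.0322
grip_force: 0.0
```

carry_out --targets "-6 -30 10 0 0 -0.118 55; -10 -30 0 0 0 -0.118 55; -12 -30 0 0 0 -0.118 55; -14 -30 0 0 0 -0.118 55; -14 -30 0 0 0 -0.118 55; -14 -30 0 0 0 -0.118 55; -14 -30 0 0 0 -0.118 55; -14 -30 0 0 0 -0.118 55; -14 -30 0 0 0 -0.118 55; -14 -30 0 0 0 -0.118 55; -14 -30 0 0 0 -0.118 55; -14 -30 0 0 0 -0.118 55"

```text
time: 36.3
eef_pos: [0.4755, -0.3539, 0.2547]
orientation: [3.141, -0.001, 0.231]
ft_force: [-0.0, -0.3, -0.7]
width: 0.0552
grip_force: 0.0
```

carry_out --targets "-14 -26 -30 0 0 -0.1 55; -14 -20 -40 0 0 0 55; -14 0 -40 0 0 0 55; 0 0 -40 0 0 0 55; 0 0 0 0 0 0 55; 0 0 0 0 0 0 55"

```text
time: 36.8
eef_pos: [0.4354, -0.3949, 0.1085]
orientation: [-3.138, 0.002, 0.137]
ft_force: [-0.2, 0.0, -0.1]
width: 0.0547
grip_force: 0.0
```

```bash
python3 - <<'E'
from h import *
from tub import tube
s=arm.get_state();print(s['eef_pos'].round(4),s['orientation'].round(3))
i=arm.camera_info('wrist');a=snap('wrist','w7');b=snap('top','t7')
print(pix('wrist',[.430,-.397,.012],i))
# bright blob in wrist ROI
r=(a[130:330,190:330].astype(int).min(2)>140).astype(np.uint8)
n,l,st,ce=cv2.connectedComponentsWithStats(r);print(st[1:][st[1:,4]>80]+[190,130,0,0,0])
o=np.zeros((600,800,3),np.uint8);o[:600,:480]=cv2.resize(a[130:384,140:343],(480,600))
o[:300,480:]=cv2.resize(b[145:255,170:287],(320,300),interpolation=cv2.INTER_CUBIC)
cv2.imwrite('pics/m7.png',o[:,:,::-1])
E
```

```text
[ 0.4354 -0.3949  0.1085] [-3.138e+00  2.000e-03  1.370e-01]
(np.float64(254.24425685719865), np.float64(196.19628125979648))
[[ 246  130   21  122 2215]
 [ 195  318   91   12  464]]
```

View pics/m7.png

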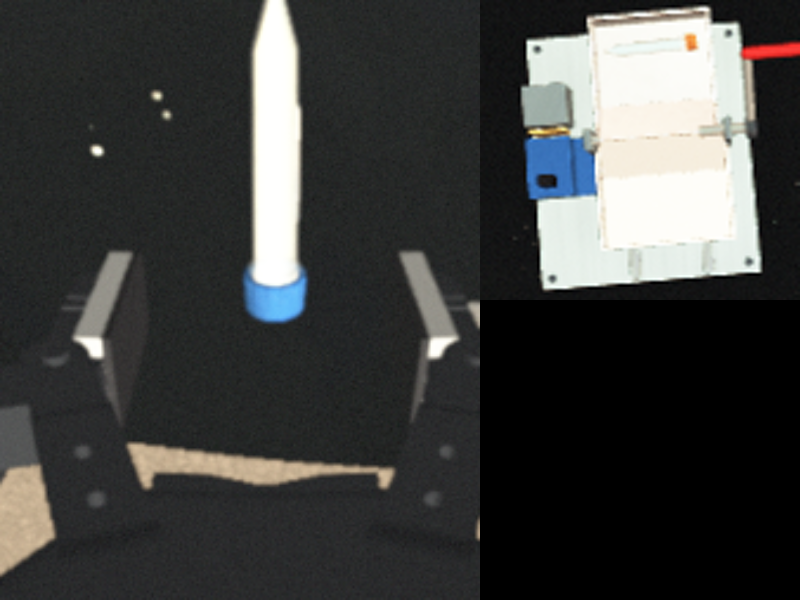

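The orange tube lies in the trough (690,42 in the inset). The blue-capped tube is below and aligned, from (275,0) to (275,320). I grasp it.

carry_out --targets "-6 -3 -30 0 0 0 55; 0 0 -30 0 0 0 55; 0 0 -25 0 0 0 55; 0 0 -14 0 0 0 50; 0 0 -5 0 0 0 50; 0 0 0 0 0 0 45; 0 0 0 0 0 0 45; 0 0 0 0 0 0 30; 0 0 0 0 0 0 10; 0 0 0 0 0 0 10; 0 0 0 0 0 0 10; 0 0 0 0 0 0 10"

```text
time: 37.9
eef_pos: [0.4313, -0.4001, 0.0079]
orientation: [3.139, -0.003, 0.137]
ft_force: [-0.5, 0.7, 7.7]
width: 0.0224
grip_force: 59.7
```

carry_out --targets "0 0 0 0 0 0 10; 0 0 0 0 0 0 10; 0 0 5 0 0 0 10; 0 0 20 0 0 0 10; 0 0 40 0 0 0 10; 0 0 40 0 0 0 10; 0 0 40 0 0 0 10; 0 0 40 0 0 0 10; 0 0 40 0 0 0 10; 0 0 30 0 0 0 10; 0 0 0 0 0 0 10"

```text
time: 38.82
eef_pos: [0.4329, -0.4017, 0.2689]
orientation: [3.131, -0.009, 0.137]
ft_force: [0.7, -1.4, -0.7]
width: 0.0226
grip_force: 58.9
```

carry_out --targets "12 31 0 0 0 0.117 10; 12 31 0 0 0 0.117 10; 12 31 0 0 0 0.117 10; 12 31 0 0 0 0.117 10; 12 31 0 0 0 0.117 10; 12 31 0 0 0 0.117 10; 12 31 0 0 0 0.117 10; 12 31 0 0 0 0.117 10; 12 31 0 0 0 0.117 10; 12 31 0 0 0 0.117 10; 12 31 0 0 0 0.117 10; 12 31 0 0 0 0.117 10"

```text
time: 39.82
eef_pos: [0.5739, -0.0256, 0.2611]
orientation: [3.141, 0.001, 1.546]
ft_force: [1.0, -0.2, 0.7]
width: 0.0225
grip_force: 58.9
```

carry_out --targets "10 32 0 0 0 0.112 10; 0 0 0 0 0 0 10; 0 0 0 0 0 0 10; 0 0 0 0 0 0 10"

```text
time: 40.15
eef_pos: [0.5835, 0.0042, 0.2606]
orientation: [-3.141, 0.001, 1.652]
ft_force: [-0.3, -0.6, 0.1]
width: 0.0219
grip_force: 58.9
```

carry_out --targets "2 0 -35 0 0 0 10; 0 0 -35 0 0 0 10; 0 0 -35 0 0 0 10; 0 0 -30 0 0 0 10; 0 0 -20 0 0 0 10; 0 0 -10 0 0 0 10; 0 0 -5 0 0 0 10; 0 0 -2 0 0 0 10; 0 0 -1 0 0 0 10; 0 0 0 0 0 0 10"

```text
time: 40.98
eef_pos: [0.5869, 0.0048, 0.0889]
orientation: [3.139, 0.0, 1.652]
ft_force: [-0.0, 0.2, -0.5]
width: 0.0223
grip_force: 58.9
```

carry_out --targets "0 0 0 0 0 0 26; 0 0 0 0 0 0 30; 0 0 0 0 0 0 32; 0 0 0 0 0 0 32; 0 0 15 0 0 0 32; 0 0 30 0 0 0 32; 0 0 35 0 0 0 32; 0 0 40 0 0 0 32; 0 0 40 0 0 0 32; 0 0 30 0 0 0 32; 0 0 0 0 0 0 32"

```text
time: 41.9
eef_pos: [0.5897, 0.0059, 0.2849]
orientation: [3.129, 0.0, 1.653]
ft_force: [1.0, -0.0, -0.1]
width: 0.0324
grip_force: 0.0
```

```bash
python3 - <<'E'
from m import *
S=np.array([.5297,.0172]);y=.0826;c,s=np.cos(y),np.sin(y)
a=cv2.imread('pics/t7.png')[:,:,::-1].astype(int)
r=((a[...,0]>170)&(a[...,1]<70)&(a[...,2]<70));r[:140]=0;r[185:]=0;r[:,:255]=0;r[:,300:]=0
v,u=np.where(r);print(u.min(),u.max(),v.min(),v.max())
for U in (u.min(),u.max()):
    q=at('top',U,v[abs(u-U)<3].mean(),.181)+[.004,.004,0];print(q.round(4),(np.array([[c,s],[-s,c]])@(q[:2]-S)).round(4))
for n,(x,yy) in {'mid?':(.0643,-.17)}.items(): print(S+[c*x-s*yy,s*x+c*yy])
E
```

```text
266 288 161 166
[ 0.6059 -0.1119  0.181 ] [ 0.0653 -0.135 ]
[ 0.6107 -0.1864  0.181 ] [ 0.064  -0.2096]
[ 0.60780681 -0.14691525]
```

carry_out --targets "5 -14 0 0 0 -0.12 0; 5 -14 0 0 0 -0.12 0; 5 -14 0 0 0 -0.12 0; 5 -14 0 0 0 -0.12 0; 5 -14 0 0 0 -0.12 0; 5 -14 0 0 0 -0.12 0; 5 -14 0 0 0 -0.12 0; 5 -14 0 0 0 -0.12 0; 5 -14 0 0 0 -0.12 0; 5 -14 0 0 0 -0.12 0; 5 -14 0 0 0 -0.12 0; 5 -12 0 0 0 -0.12 0"

```text
time: 42.9
eef_pos: [0.6457, -0.1621, 0.2771]
orientation: [3.141, 0.001, 0.206]
ft_force: [0.4, -0.6, -0.8]
width: -0.0001
grip_force: 0.0
```

carry_out --targets "0 0 0 0 0 -0.12 0; 0 0 0 0 0 0 0; 0 0 0 0 0 0 0; 0 0 0 0 0 0 0"

```text
time: 43.23
eef_pos: [0.6458, -0.16, 0.2774]
orientation: [-3.141, 0.0, 0.097]
ft_force: [0.6, 0.5, 0.3]
width: 0.0003
grip_force: 0.0
```

carry_out --targets "3 0 -35 0 0 0 0; 0 0 -35 0 0 0 0; 0 0 -25 0 0 0 0; 0 0 -14 0 0 0 0; 0 0 -5 0 0 0 0; 0 0 0 0 0 0 0; 0 0 0 0 0 0 0"

```text
time: 43.82
eef_pos: [0.6496, -0.1608, 0.1646]
orientation: [3.141, -0.001, 0.094]
ft_force: [0.6, -1.2, 0.6]
width: 0.0002
grip_force: 0.0
```

```bash
python3 - <<'E'
from h import *
b=snap('top','t8').astype(int)
R,G,B=b[...,0],b[...,1],b[...,2]
for n,m in (('orange',(R>150)&(G<150)&(B<80)&(G>60)),('blue',(B>120)&(R<90))):
    m=m.copy();m[:140]=0;m[196:]=0;m[:,:210]=0;m[:,262:]=0;v,u=np.where(m)
    if len(u): print(n,len(u),u.mean(),v.mean(),at('top',u.mean(),v.mean(),.09).round(3)+[.004,.004,0])
s=arm.get_state();print(s['eef_pos'].round(4),s['ft_force'].round(1))
# trajectory: world bar path
y=.0826
for d in np.arange(50,-54,-10): print(d, round(-.020+.110*np.sin(np.radians(d)),4), round(.110+.110*np.cos(np.radians(d)),4))
E
```

```text
orange 5 246.4 161.2 [ 0.632 -0.043  0.09 ]
blue 12 247.25 171.75 [ 0.594 -0.046  0.09 ]
[ 0.65   -0.161   0.1652] [0. 0. 1.]
50 0.0643 0.1807
40 0.0507 0.1943
30 0.035 0.2053
20 0.0176 0.2134
10 -0.0009 0.2183
0 -0.02 0.22
-10 -0.0391 0.2183
-20 -0.0576 0.2134
-30 -0.075 0.2053
-40 -0.0907 0.1943
-50 -0.1043 0.1807
```

Both tubes are in the trough (caps at x 0.632 and 0.594). Now the lever: first touch the bar from behind.

carry_out --targets "-5 -0.4 0 0 0 0 0; -5 -0.4 0 0 0 0 0; -4 -0.3 0 0 0 0 0; -3 -0.3 0 0 0 0 0; 0 0 0 0 0 0 0; 0 0 0 0 0 0 0"

```text
time: 44.37
eef_pos: [0.6318, -0.1625, 0.1641]
orientation: [3.141, -0.0, 0.093]
ft_force: [-0.2, 0.1, -0.0]
width: -0.0001
grip_force: 0.0
```

carry_out --targets "-3.4 -0.3 2 0 0 0 0; -3.4 -0.3 3 0 0 0 0; -3.4 -0.3 3 0 0 0 0; -3.4 -0.3 3 0 0 0 0; -3.9 -0.3 2.8 0 0 0 0; -3.9 -0.3 2.8 0 0 0 0; -3.9 -0.3 2.8 0 0 0 0; -3.9 -0.3 2.8 0 0 0 0; -4.3 -0.4 2 0 0 0 0; -4.3 -0.4 2 0 0 0 0; -4.3 -0.4 2 0 0 0 0; -4.3 -0.4 2 0 0 0 0"

```text
time: 45.37
eef_pos: [0.5916, -0.1656, 0.1978]
orientation: [3.14, -0.014, 0.094]
ft_force: [8.9, 2.6, 8.0]
width: -0.0003
grip_force: 5.0
```

carry_out --targets "-4.6 -0.4 0 0 0 0 0; -4.6 -0.4 0 0 0 0 0; -4.6 -0.4 1 0 0 0 0; -4.6 -0.4 1 0 0 0 0; -4.8 -0.4 0.4 0 0 0 0; -4.8 -0.4 0.4 0 0 0 0; -4.8 -0.4 0.4 0 0 0 0; -4.8 -0.4 0.4 0 0 0 0; -4.8 -0.4 -0.4 0 0 0 0; -4.8 -0.4 -0.4 0 0 0 0; -4.8 -0.4 -0.4 0 0 0 0; -4.8 -0.4 -0.4 0 0 0 0"

```text
time: 46.37
eef_pos: [0.5285, -0.1713, 0.1962]
orientation: [3.141, -0.001, 0.093]
ft_force: [2.9, 0.8, 3.2]
width: -0.0002
grip_force: 2.0
```

carry_out --targets "-4.6 -0.4 -1.2 0 0 0 0; -4.6 -0.4 -1.2 0 0 0 0; -4.6 -0.4 -1.2 0 0 0 0; -4.6 -0.4 -1.2 0 0 0 0; -4.3 -0.4 -2 0 0 0 0; -4.3 -0.4 -2 0 0 0 0; -4.3 -0.4 -2 0 0 0 0; -4.3 -0.4 -2 0 0 0 0; -3.9 -0.3 -2.8 0 0 0 0; -3.9 -0.3 -2.8 0 0 0 0; -3.9 -0.3 -2.8 0 0 0 0; -3.9 -0.3 -2.8 0 0 0 0"

```text
time: 47.37
eef_pos: [0.477, -0.1757, 0.1715]
orientation: [-3.142, 0.0, 0.093]
ft_force: [2.5, -0.7, 2.5]
width: -0.0
grip_force: 1.3
```

carry_out --targets "-3.6 -0.3 -3 0 0 0 0; -3.6 -0.3 -3 0 0 0 0; -3.4 -0.3 -3 0 0 0 0; -3.4 -0.3 -3 0 0 0 0; -3.2 -0.3 -3 0 0 0 0; -2 -0.2 -2 0 0 0 0; 0 0 0 0 0 0 0; 0 0 0 0 0 0 0"

```text
time: 48.03
eef_pos: [0.4583, -0.1772, 0.1547]
orientation: [-3.141, 0.0, 0.093]
ft_force: [3.0, 0.5, -0.7]
width: 0.0004
grip_force: 1.5
```

carry_out --targets "-1.5 0 -1 0 0 0 0; 0 0 0 0 0 0 0; -1.5 0 -1 0 0 0 0; 0 0 0 0 0 0 0; 0 0 0 0 0 0 0"

```text
time: 48.45
eef_pos: [0.4567, -0.1773, 0.153]
orientation: [3.141, -0.003, 0.093]
ft_force: [6.6, 0.8, -2.7]
width: 0.0003
grip_force: 3.0
```

carry_out --targets "-1.5 0 -1 0 0 0 0; 0 0 0 0 0 0 0; 0 0 0 0 0 0 0; 0 0 0 0 0 0 0; 0 0 0 0 0 0 0; 0 0 0 0 0 0 0; 0 0 0 0 0 0 0; 0 0 0 0 0 0 0; 0 0 0 0 0 0 0; 0 0 0 0 0 0 0; 0 0 0 0 0 0 0; 0 0 0 0 0 0 0"

```text
time: 49.45
eef_pos: [0.4559, -0.1774, 0.1521]
orientation: [3.141, -0.004, 0.093]
ft_force: [8.0, -0.3, -4.2]
width: -0.0007
grip_force: 3.6
```

carry_out --targets "4 0 0 0 0 0 0; 0 0 35 0 0 0 0; 0 0 35 0 0 0 0; 0 -10 35 0 0 0 0; 0 -20 35 0 0 0 0; 0 -30 20 0 0 0 0; 0 -35 0 0 0 0 0; 0 -35 0 0 0 0 0; 0 -35 0 0 0 0 0; 0 0 0 0 0 0 0; 0 0 0 0 0 0 0; 0 0 0 0 0 0 0"

```text
time: 50.45
eef_pos: [0.4566, -0.3412, 0.3111]
orientation: [-3.139, 0.003, 0.092]
ft_force: [-0.3, 0.5, 0.2]
width: -0.0001
grip_force: 0.0
```

carry_out --targets "0 0 0 0 0 0 0; 0 0 0 0 0 0 0; 0 0 0 0 0 0 0; 0 0 0 0 0 0 0; 0 0 0 0 0 0 0; 0 0 0 0 0 0 0; 0 0 0 0 0 0 0; 0 0 0 0 0 0 0; 0 0 0 0 0 0 0; 0 0 0 0 0 0 0; 0 0 0 0 0 0 0; 0 0 0 0 0 0 0"

```text
time: 51.45
eef_pos: [0.4578, -0.3423, 0.3119]
orientation: [-3.142, 0.0, 0.093]
ft_force: [-0.3, 0.1, 0.7]
width: 0.0003
grip_force: 0.0
```

carry_out --targets "0 0 0 0 0 0 0; 0 0 0 0 0 0 0; 0 0 0 0 0 0 0; 0 0 0 0 0 0 0; 0 0 0 0 0 0 0; 0 0 0 0 0 0 0; 0 0 0 0 0 0 0; 0 0 0 0 0 0 0; 0 0 0 0 0 0 0; 0 0 0 0 0 0 0; 0 0 0 0 0 0 0; 0 0 0 0 0 0 0"

```text
time: 52.45
eef_pos: [0.4578, -0.3423, 0.3119]
orientation: [3.142, -0.0, 0.093]
ft_force: [-0.4, 0.4, -1.0]
width: 0.0001
grip_force: 0.0
```

carry_out --targets "0 0 0 0 0 0 0; 0 0 0 0 0 0 0; 0 0 0 0 0 0 0; 0 0 0 0 0 0 0; 0 0 0 0 0 0 0; 0 0 0 0 0 0 0; 0 0 0 0 0 0 0; 0 0 0 0 0 0 0; 0 0 0 0 0 0 0; 0 0 0 0 0 0 0; 0 0 0 0 0 0 0; 0 0 0 0 0 0 0"

```text
time: 53.45
eef_pos: [0.4578, -0.3423, 0.3119]
orientation: [-3.142, 0.0, 0.093]
ft_force: [-0.8, -0.9, 0.2]
width: 0.0002
grip_force: 0.0
```

carry_out --targets "0 0 0 0 0 0 0; 0 0 0 0 0 0 0; 0 0 0 0 0 0 0; 0 0 0 0 0 0 0; 0 0 0 0 0 0 0; 0 0 0 0 0 0 0; 0 0 0 0 0 0 0; 0 0 0 0 0 0 0; 0 0 0 0 0 0 0; 0 0 0 0 0 0 0; 0 0 0 0 0 0 0; 0 0 0 0 0 0 0"

```text
time: 54.45
eef_pos: [0.4578, -0.3423, 0.3119]
orientation: [3.142, -0.0, 0.093]
ft_force: [0.1, -0.7, -0.2]
width: -0.0004
grip_force: 0.0
```

```bash
python3 - <<'E'
from h import *
a=snap('top','t9');b=snap('side','s9')
o=np.zeros((600,800,3),np.uint8)
o[:420,:400]=cv2.resize(a[130:270,110:290],(400,311),interpolation=cv2.INTER_CUBIC)[:, :] if 0 else 0
o[:370,:480]=cv2.resize(a[135:255,120:276],(480,370),interpolation=cv2.INTER_CUBIC)
o[:320,480:]=cv2.resize(a[90:250,270:430],(320,320),interpolation=cv2.INTER_CUBIC)
o[370:600,:480]=cv2.resize(b[120:245,140:400],(480,230),interpolation=cv2.INTER_CUBIC)
cv2.imwrite('pics/m9.png',o[:,:,::-1])
print(arm.get_state()['eef_pos'],arm.get_state()['time'])
E
```

```text
[ 0.45782563 -0.34227771  0.31193007] 54.55
```

View pics/m9.png

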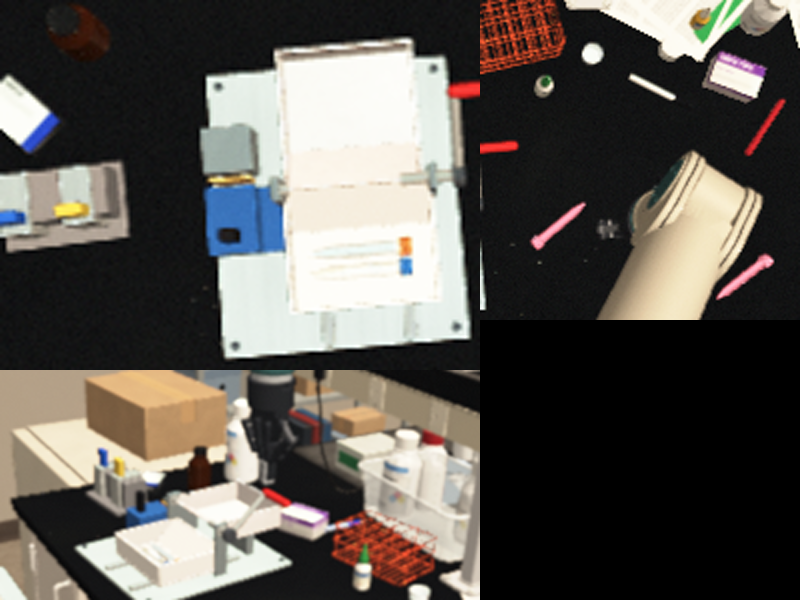

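Both tubes lie in the catch tray (caps at (405,245) and (405,266)). The trough is back at rest, the bar is at (465,90), and both blades are on the rack. I do a quick numeric check against the pre-tip picture, then hand in.

```bash
python3 - <<'E'
from h import *
for n in ('t7','t9'):
    a=cv2.imread(f'pics/{n}.png')[:,:,::-1].astype(int)
    r=((a[...,0]>170)&(a[...,1]<70)&(a[...,2]<70));r[:140]=0;r[185:]=0;r[:,:255]=0;r[:,300:]=0;v,u=np.where(r)
    t=(a.max(2)<45)[195:225,185:207];y,x=np.where(t[8:,3:18]);print(n,len(u),u.mean().round(2),v.mean().round(2),'tab',x.mean().round(2),y.mean().round(2))
print(arm.job_done())
E
```

```text
t7 89 277.04 163.26 tab 3.9 12.4
t9 89 277.04 163.26 tab 3.8 12.56
the job is handed in; nothing more can be done
None
```

The job is done and handed in at about 54.6 s. The tray gap was set with the yellow blade, which dragged on the draw and is back on its rack. Both tubes (orange and blue cap) were tipped into the tray. The lever is back at rest and the carriage has not moved since it was set.

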